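# Tip two standing bearing cartons into the packing outline

### The job

Two of the three bearing cartons standing on edge along the near line of the black mat are to be packed: with the fingertips, push the orange-and-black one and the dark-blue one gently near the top so that each topples away from the robot and lies flat, top face up, wholly inside the yellow outline. Do not grip or lift any carton; leave the grey-and-white carton standing where it is, and leave the wooden hand stamp and the small bearing beside the mat alone.

Things in the scene. Friction and masses are not known exactly. Their poses are not given: they have to be found in the camera images.
- mat: Fixed black rubber mat 170 (x) by 350 (y) mm, 2 mm thick, on the worktop. Origin: centre of its underside; z up, +x away from the robot (yaw within 0.3 rad). Printed yellow outline, lines 5 mm wide, outer edges at mat x -50 mm (near line) and +75 mm, y -160 and +160 mm. Three cartons stand in a row astride the near line, about 100 mm apart, in any order.
- orange_carton: Orange-and-black bearing carton 60x60x20 mm, on edge on the mat (60 tall, 20 thick) astride the outline's near line, square to it within 0.12 rad. Origin: centre of its underside, a broad face: at the start the far face, 30 mm above the mat. Own z: through the thickness to the top face, at the start along about mat -x; own x then up, y along mat y. About 0.14 kg. Tips if pushed near the top.
- blue_carton: Dark-blue bearing carton 50x50x18 mm, on edge on the mat (50 tall, 18 thick) astride the outline's near line, square to it within 0.12 rad. Origin: centre of its underside, a broad face: at the start the far face, 25 mm above the mat. Own z: through the thickness to the top face, at the start along about mat -x; own x then up, y along mat y. Smallest, about 0.09 kg. Tips if pushed near the top.
- grey_carton: Grey-and-white bearing carton 64x64x26 mm, on edge on the mat (64 tall, 26 thick) astride the outline's near line, square to it within 0.12 rad. Origin: centre of its underside, a broad face: at the start the far face, 32 mm above the mat. Own z: through the thickness to the top face, at the start along about mat -x; own x then up, y along mat y. It is to be left standing.
- stamp: Wooden hand stamp with a round knob on top, 25 x 46 x 62 mm, loose, standing on the worktop beyond the mat's +y end. Origin: centre of its foot, z up. Leave alone.
- bearing: Small steel ball bearing, 42 mm across, 12 mm high, loose, lying on the worktop beyond the mat's -y end. Origin: centre of its underside, z up. Leave alone.
- orange_corner0 (a point): Corner of the orange carton's underside at its own x -30 mm, y -30 mm, z 0 (a foot on the mat at the start).
- orange_corner1 (a point): Corner of the orange carton's underside at its own x -30 mm, y +30 mm, z 0 (a foot on the mat at the start).
- orange_corner2 (a point): Corner of the orange carton's underside at its own x +30 mm, y +30 mm, z 0 (an upper corner at the start).
- orange_corner3 (a point): Corner of the orange carton's underside at its own x +30 mm, y -30 mm, z 0 (an upper corner at the start).
- blue_corner0 (a point): Corner of the blue carton's underside at its own x -25 mm, y -25 mm, z 0 (a foot on the mat at the start).
- blue_corner1 (a point): Corner of the blue carton's underside at its own x -25 mm, y +25 mm, z 0 (a foot on the mat at the start).
- blue_corner2 (a point): Corner of the blue carton's underside at its own x +25 mm, y +25 mm, z 0 (an upper corner at the start).
- blue_corner3 (a point): Corner of the blue carton's underside at its own x +25 mm, y -25 mm, z 0 (an upper corner at the start).
Mind the look-alikes: they are no part of the job. What is shaped like the orange_carton but pink is not meant.

How it is judged:
At the end, for the whole second after the job is handed in: Orange and blue cartons lie still and flat on the mat, top up (within 0.1 rad), all underside corners inside the outline's outer edges (2 mm tolerance), under 6 mm above the worktop. Grey carton stands (within 0.2 rad); it, stamp and bearing moved under 15 mm; those two tilted under 0.3 rad (angle between each of orange_carton, blue_carton's own z axis and vertical below 0.1 rad and linear speed of each of orange_carton, blue_carton below 0.02 m/s and x of orange_corner0 in the frame of mat between -0.052 and 0.077 m and y of orange_corner0 in the frame of mat between -0.162 and 0.162 m and height (world z) of each of orange_corner0, orange_corner1, orange_corner2, orange_corner3, blue_corner0, blue_corner1, blue_corner2, blue_corner3 below 0.006 m and x of orange_corner1 in the frame of mat between -0.052 and 0.077 m and y of orange_corner1 in the frame of mat between -0.162 and 0.162 m and x of orange_corner2 in the frame of mat between -0.052 and 0.077 m and y of orange_corner2 in the frame of mat between -0.162 and 0.162 m and x of orange_corner3 in the frame of mat between -0.052 and 0.077 m and y of orange_corner3 in the frame of mat between -0.162 and 0.162 m and x of blue_corner0 in the frame of mat between -0.052 and 0.077 m and y of blue_corner0 in the frame of mat between -0.162 and 0.162 m and x of blue_corner1 in the frame of mat between -0.052 and 0.077 m and y of blue_corner1 in the frame of mat between -0.162 and 0.162 m and x of blue_corner2 in the frame of mat between -0.052 and 0.077 m and y of blue_corner2 in the frame of mat between -0.162 and 0.162 m and x of blue_corner3 in the frame of mat between -0.052 and 0.077 m and y of blue_corner3 in the frame of mat between -0.162 and 0.162 m and angle between grey_carton's own z axis and vertical between 1.37 and 1.77 rad and distance of each of grey_carton, stamp, bearing from where it was at the start of the episode below 0.015 m and angle between each of stamp, bearing's own z axis and vertical below 0.3 rad); the robot touches nothing.
It fails at once if the grey-and-white carton was shifted more than 15 mm, tipped or knocked over (not (angle between grey_carton's own z axis and vertical between 1.37 and 1.77 rad and distance of grey_carton from where it was at the start of the episode below 0.015 m)).
It fails at once if the stamp or the bearing was shifted more than 15 mm or tipped (not (distance of each of stamp, bearing from where it was at the start of the episode below 0.015 m and angle between each of stamp, bearing's own z axis and vertical below 0.3 rad)).
It fails at once if a carton was lifted (12 mm or more above its standing height) (height (world z) of orange_carton above 0.044 m or height (world z) of blue_carton above 0.039 m or height (world z) of grey_carton above 0.046 m).
It fails at once if a carton was gripped, rammed or pressed with more than 12 N (contact force between any of orange_carton, blue_carton, grey_carton and the arm above 12 N).
It also fails if it takes over 38 s, if anything falls off the work surface, if the arm or the gripper's body presses on something with over 40 N, if the wrist force passes 120 N, or if a joint passes its speed limit or range.

### The arm

A 7-joint arm with a two-finger parallel gripper is mounted at the origin on a cart in front of the work surface, level with it; the furniture and walls round the work are solid. World frame = base frame: x ahead of the robot, y to its left, z up, the work surface at z = 0. Lengths are in m, angles in rad, forces in N, time in s.
With the tool pointing down it reaches from about 0.35 to 0.9 m from the base axis. Payload 19.9 kg.
Tool frame: the origin (TCP) lies midway between the tips of the shut fingers; the grasp point (between the pads) lies 19 mm behind it; z points along the fingers, y is the line along which they close (so a half turn about z gives the same grasp; the last joint's range is limited). The gripper opens to 94 mm and grips with 3 to 60 N. Pads are 16 mm wide; open, the fingers measure 119 mm over their backs; the gripper's body (75 mm by 177 mm) begins 78 mm behind the grasp point.
Start: joints at [-1.141, 0.417, -0.01, 1.614, 0.005, 1.111, -0.053], TCP at [0.283, 0.557, 0.205] pointing down, gripper open.
Joint ranges: [-2.81, 2.81], [-0.39, 2.02], [-1.27, 1.25], [0.06, 2.57], [-1.19, 4.33], [0.19, 2], [-2.82, 2.82]. Speed limits (rad/s): [1.89, 1.89, 2.39, 2.39, 3.01, 3.01, 3.01].

### API

Orientations are given as a unit quaternion [w, x, y, z].
In Python, from station import bot gives the robot as it stands. The module is installed in compiled form; this text tells all that it offers.
- The arm moves only by the tool carry_out, never from a script. Its arguments are lists of equal length, an entry for each row: "rot": the turn, a rotation vector about the tool's x, y, z in units of 5 degrees (1.0 is 5 degrees), a list of three; "travel": the shift along the tool's x, y, z in units of 60 mm (1.0 is 60 mm), a list of three; "hand": the opening, from -1 (shut) to 1 (fully open). A call has 1 to 12 rows; each row is the pose to reach, as a shift and turn from the pose commanded when the call began, along the tool's axes at that moment; what a row does not reach only later rows make up. A row lasts 1/8 s, in which the tool goes at most 62.5 mm and 10.7 degrees, less where a joint would pass 70% of its speed; a pose out of reach is approached as far as the arm can. A call with a gripper value outside its range is refused whole. The fingers move at their own pace and stop on an object; "grip_force" is the grip in N (left out, the last holds). Time passes only in rows, so rows that repeat a pose let the fingers close. It gives the time, the measured TCP pose, the force, the opening and the grip force at its end, in the units of the state.
- bot.sense(): the state, without advancing time (a new reading comes with each control period).
- bot.read_camera(name): name is "scene" or "side" or "wrist"; returns a dict with "frame" (384x512x3 uint8, red, green, blue), "depth" (384x512 float32, m along the optical axis (not along the pixel's ray), 0 where there is no reading), "fx", "fy", "cx", "cy" (pixels), "dist_coeffs" ([k1, k2, p1, p2, k3] as OpenCV has them; the pictures are not rectified), "rvec" (rotation vector, rad) and "tvec" (3), from world to camera coordinates, as OpenCV has them. Camera axes: x right, y down, z forward; pixel columns grow to the right and rows downward; lengths in m; the calibration is good to about 2 mm. A picture is of the moment at which its call begins.
- bot.sign_off(): hands the job in; it is judged then, once.
The state is a dict: "time_s": time; "joints": joint angles; "joint_vel": joint speeds; "joint_torque": joint torques, N m; "tool_pos": TCP position; "eef_rot": TCP orientation; "contact_force": force on the tool from outside, world axes, zero at the start; "moment": the same for the moment, N m; "opening": opening from 0.0 (shut) to 1.0 (fully open); "gripper_force": force on a finger pad.
Only numpy, scipy, OpenCV 4.12 (cv2) and the standard library are available. Lean on these libraries where they do the work, as an engineer would, in place of code of your own. Each camera call takes 0.05 s, during which the arm holds its last target. There are 200 camera calls.

## Working session

There is one attempt and no reset: what is moved stays moved. The work goes in short steps, Python scripts to look and compute and a tool call to move; the robot and the scene stay as the last step left them, time stands still between calls to the robot, and variables do not carry over. Pictures are saved under pics/ and viewed, at most 10 in all, crops included, and the job is handed in when it is done.

Besides the shell and the picture viewer there is one more tool, called after "Request:" as name(argument=value, ...), one argument or row to a line, values as JSON. carry_out: Moves the arm, as the interface text tells. Its arguments: {"type":"object","properties":{"rot":{"type":"array","items":{"type":"array","items":{"type":"number"}}},"travel":{"type":"array","items":{"type":"array","items":{"type":"number"}}},"hand":{"type":"array","items":{"type":"number"}},"grip_force":{"type":"number"}},"required":["rot","travel","hand"]}

```bash
mkdir -p pics; cat > h.py <<'E'
import numpy as np, cv2
from station import bot
def cam(n):
    c=bot.read_camera(n)
    c['K']=np.array([[c['fx'],0,c['cx']],[0,c['fy'],c['cy']],[0,0,1.]]);c['R']=cv2.Rodrigues(np.array(c['rvec'],float))[0]
    c['t']=np.array(c['tvec'],float).ravel();c['d']=np.array(c['dist_coeffs'],float);return c
def rays(c,uv):
    p=cv2.undistortPoints(np.array(uv,float).reshape(-1,1,2),c['K'],c['d']).reshape(-1,2)
    return np.c_[p,np.ones(len(p))]
def onplane(c,uv,z):
    r=rays(c,uv)@c['R'];o=-c['R'].T@c['t'];return o+r*((z-o[2])/r[:,2])[:,None]
def bydepth(c,uv):
    uv=np.array(uv,int).reshape(-1,2);d=c['depth'][uv[:,1],uv[:,0]]
    return (rays(c,uv)*d[:,None]-c['t'])@c['R']
E
python3 - <<'E'
from h import *
ims=[]
for n in('scene','side'):
    c=cam(n);cv2.imwrite(f'pics/{n}0.png',c['frame'][:,:,::-1]);print(n,-c['R'].T@c['t'],c['R'][2])
s=bot.sense();print(s['time_s'],s['tool_pos'],s['eef_rot'],s['contact_force'])
E
```

```text
scene [-0.03680355 -0.37696229  0.90989166] [ 0.52928418  0.37407774 -0.76152748]
side [ 0.2767852  -0.56218707  0.64372292] [ 0.27118915  0.6988118  -0.66190521]
0.1 [0.28333548 0.55671864 0.20490865] [-8.89079065e-05  2.33217058e-01  9.72424555e-01 -5.30501752e-04] [ 0.46420396  0.54785137 -0.28367949]
```

View pics/scene0.png

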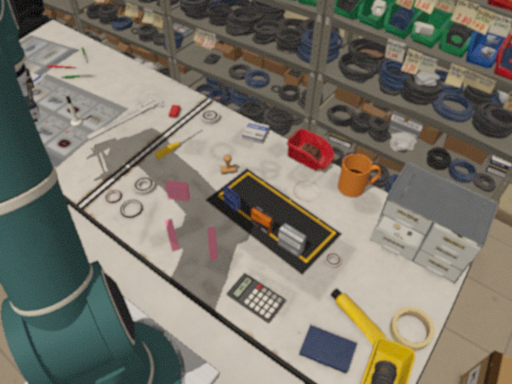

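View pics/side0.png

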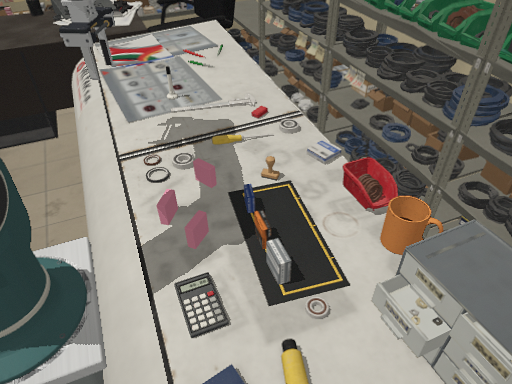

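In the scene view the mat spans about (208,190)–(340,238). Dark-blue carton is at about (232,198), orange at (262,217), grey at (292,237). The pink ones at (177,190), (172,235) and (212,243) are off the mat and don't match. I'll confirm with an enlarged crop.

```bash
python3 - <<'E'
from h import *
a=cam('scene');b=cam('side')
f=lambda c,x0,y0,w,h:cv2.resize(c['frame'][y0:y0+h,x0:x0+w,::-1],(w*4,h*4),interpolation=cv2.INTER_CUBIC)
A=f(a,160,150,190,130);B=f(b,140,150,210,155)
cv2.imwrite('pics/cropA.png',A);cv2.imwrite('pics/cropB.png',cv2.resize(B,(800,590)))
for n,c in(('scene',a),('side',b)):
    hsv=cv2.cvtColor(c['frame'],cv2.COLOR_RGB2HSV)
    ys,xs=np.mgrid[0:384,0:512]
    P=bydepth(c,np.c_[xs.ravel(),ys.ravel()]).reshape(384,512,3)
    # yellow line pixels on mat
    roi=(P[...,0]>.4)&(P[...,0]<.8)&(abs(P[...,1])<.35)&(P[...,2]<.012)&(P[...,2]>-.01)
    y=roi&(hsv[...,0]>18)&(hsv[...,0]<35)&(hsv[...,1]>120)&(hsv[...,2]>100)
    k,l,st,ce=cv2.connectedComponentsWithStats(y.astype(np.uint8),connectivity=8)
    for i in range(1,k):
        if st[i,4]<15: continue
        uv=np.argwhere(l==i)[:,::-1];W=onplane(c,uv,.002)[:,:2].astype(np.float32)
        print(n,'yellow',st[i],cv2.minAreaRect(W), W.min(0),W.max(0))
    dark=((P[...,0]>.35)&(P[...,0]<.85)&(abs(P[...,1])<.4)&(hsv[...,2]<60)).astype(np.uint8)
    k,l,st,ce=cv2.connectedComponentsWithStats(dark);
    for i in np.argsort(-st[1:,4])[:2]+1:
        W=onplane(c,np.argwhere(l==i)[:,::-1],.002)[:,:2].astype(np.float32);print(n,'dark',st[i],cv2.minAreaRect(W))
    up=((P[...,2]>.012)&(P[...,0]>.4)&(P[...,0]<.85)&(abs(P[...,1])<.4)).astype(np.uint8)
    k,l,st,ce=cv2.connectedComponentsWithStats(up)
    for i in range(1,k):
        if st[i,4]<20: continue
        Q=P[l==i];H=np.median(hsv[l==i],0);t=Q[Q[:,2]>Q[:,2].max()-.012]
        print(n,'obj',ce[i].round(),st[i,4],'zmax',Q[:,2].max().round(3),'mean',Q.mean(0).round(3),'hsv',H,'toprect',cv2.minAreaRect(t[:,:2].astype(np.float32)))
E
```

```text
scene yellow [230 171 106  92 642] ((0.5724061727523804, -0.012499108910560608), (0.3266618549823761, 0.13208700716495514), 82.49535369873047) [ 0.48631284 -0.18155381] [0.65472585 0.14866851]
scene yellow [219 191   4   8  23] ((0.5343540906906128, 0.14769414067268372), (0.02604570798575878, 0.0085244569927454), 38.98247528076172) [0.52523226 0.13619028] [0.5471585  0.15477984]
scene yellow [238 210  13  10  24] ((0.5179963707923889, 0.05131568759679794), (0.04518212378025055, 0.0043778023682534695), 83.2907943725586) [0.5139609  0.02898468] [0.5218257  0.07386319]
scene yellow [269 233   9   8  36] ((0.5040090084075928, -0.05421355366706848), (0.028352215886116028, 0.010295327752828598), 74.93894958496094) [ 0.49816415 -0.0681527 ] [ 0.51074845 -0.04079456]
scene dark [ 233  177   97   80 2273] ((0.5693743824958801, -0.013184517621994019), (0.29804402589797974, 0.10520809143781662), 83.32440948486328)
scene dark [ 207  186  133   87 1241] ((0.5551972389221191, -0.010487392544746399), (0.3446018099784851, 0.1598798781633377), 83.80541229248047)
scene obj [212. 116.] 121 zmax 0.023 m
[... 4532 characters left out ...]
16096687317, 0.10062217712402344), (0.05175669491291046, 0.01839561015367508), 77.32032775878906)
side obj [205. 220.] 51 zmax 0.061 mean [0.403 0.058 0.04 ] hsv [173.  97. 138.] toprect ((0.40374496579170227, 0.06171206757426262), (0.012887295335531235, 0.0072588082402944565), 89.5249252319336)
side obj [272. 248.] 1180 zmax 0.068 mean [ 0.501 -0.081  0.05 ] hsv [ 30.   8. 129.] toprect ((0.5047776699066162, -0.060825757682323456), (0.16022378206253052, 0.02691628970205784), 87.13480377197266)
side obj [292. 363.] 886 zmax 0.035 mean [ 0.438 -0.302  0.027] hsv [ 23. 153. 195.] toprect ((0.4396537244319916, -0.29755356907844543), (0.07631195336580276, 0.03084699809551239), 76.49960327148438)
```

View pics/cropB.png

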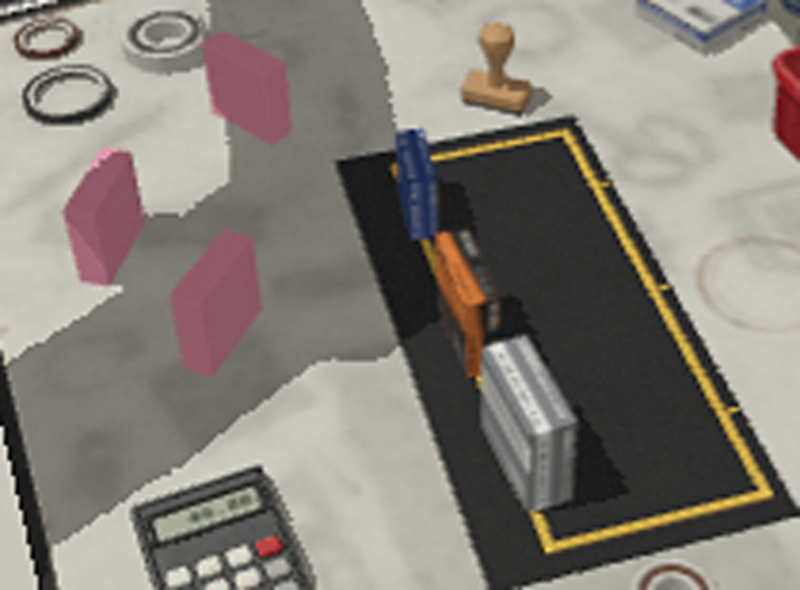

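View pics/cropA.png

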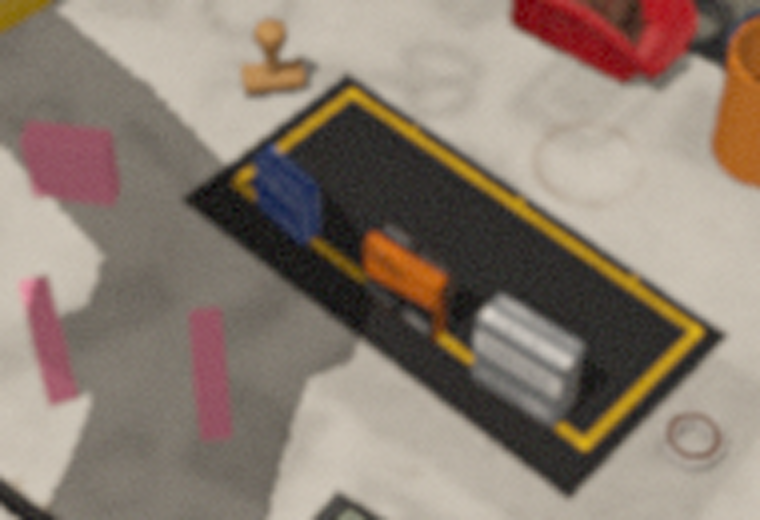

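The crops confirm the targets. Dark-blue is at crop pixel (285,195) and orange-and-black at (405,270). Grey-and-white at (530,355) stays, and the plain pink ones at left are decoys. The heights come out at 0.055, 0.065 and 0.069 m, which agree with the sizes given. Mat centre is (0.556, -0.011), yaw about -0.115.

```bash
cat >> h.py <<'E'
from scipy.spatial.transform import Rotation as Ro
def go(pos,yaw):  # tool y axis at world angle yaw (deg), z down -> units
    s=bot.sense();q=s['eef_rot'];R=Ro.from_quat([q[1],q[2],q[3],q[0]])
    a=np.radians(yaw);y=np.array([np.cos(a),np.sin(a),0]);z=np.array([0,0,-1.]);T=Ro.from_matrix(np.c_[np.cross(y,z),y,z])
    print('t',s['time_s'],'tcp',np.round(s['tool_pos'],4),'F',np.round(s['contact_force'],2),'travel',(R.inv().apply(np.array(pos)-s['tool_pos'])/.06).round(3),'rot',(np.degrees((R.inv()*T).as_rotvec())/5).round(3))
E
python3 -c "
from h import *
go([.483,.109,.2],78)"
```

```text
t 0.2 tcp [0.2834 0.5568 0.2051] F [-0.79  0.55 -0.37] travel [-6.35  -5.143  0.089] rot [-8.000e-03 -1.000e-03 -2.995e+00]
```

Request:
carry_out(
  rot=[
    [0,0,-0.4],
    [0,0,-0.8],
    [0,0,-1.2],
    [0,0,-1.6],
    [0,0,-2.0],
    [0,0,-2.4],
    [0,0,-2.8],
    [0,0,-3.0],
    [0,0,-3.0],
    [0,0,-3.0],
    [0,0,-3.0],
    [0,0,-3.0],
  ],
  travel=[
    [-0.6,-0.5,0],
    [-1.3,-1.0,0],
    [-2.0,-1.6,0],
    [-2.7,-2.2,0],
    [-3.4,-2.8,0],
    [-4.1,-3.3,0],
    [-4.8,-3.9,0],
    [-5.4,-4.4,0],
    [-5.9,-4.8,0],
    [-6.35,-5.14,0.1],
    [-6.35,-5.14,0.1],
    [-6.35,-5.14,0.1],
  ],
  hand=[0,-1,-1,-1,-1,-1,-1,-1,-1,-1,-1,-1],
)

```text
time_s: 1.7
tool_pos: [0.4829, 0.11, 0.1995]
eef_rot: [-0.0, 0.104, 0.995, 0.0]
contact_force: [0.9, 0.8, -0.5]
opening: 0.007
gripper_force: 0.0
```

```bash
python3 -c "
from h import *
go([.483,.109,.043],78);s=bot.sense();print(s['opening'],s['joints'])"
```

```text
t 1.7 tcp [0.4829 0.11   0.1995] F [ 0.89  0.8  -0.52] travel [-0.006 -0.015  2.608] rot [ 0.    -0.003  0.011]
0.007268461022751318 [-0.48528099  0.19243438  0.22513873  1.94275699 -0.05051782  1.01191745
  1.12494053]
```

Request:
carry_out(
  rot=[
    [0,0,0],
    [0,0,0],
    [0,0,0],
    [0,0,0],
    [0,0,0],
    [0,0,0],
    [0,0,0],
    [0,0,0],
  ],
  travel=[
    [0,0,0.4],
    [0,0,0.9],
    [0,0,1.4],
    [0,0,1.9],
    [0,0,2.3],
    [0,0,2.5],
    [0,0,2.6],
    [0,0,2.6],
  ],
  hand=[-1,-1,-1,-1,-1,-1,-1,-1],
)

```text
time_s: 2.7
tool_pos: [0.4833, 0.1096, 0.0438]
eef_rot: [0.0, 0.104, 0.995, 0.0]
contact_force: [0.3, -0.1, 0.8]
opening: 0.007
gripper_force: 0.0
```

```bash
python3 - <<'E'
from h import *
go([.5243,.0998,.043],78)
c=cam('side');cv2.imwrite('pics/s1.png',cv2.resize(c['frame'][130:285,180:390,::-1],(800,590),interpolation=cv2.INTER_CUBIC))
E
```

```text
t 2.7 tcp [0.4833 0.1096 0.0438] F [ 0.34 -0.13  0.82] travel [-0.702 -0.018  0.013] rot [0.002 0.003 0.009]
```

View pics/s1.png

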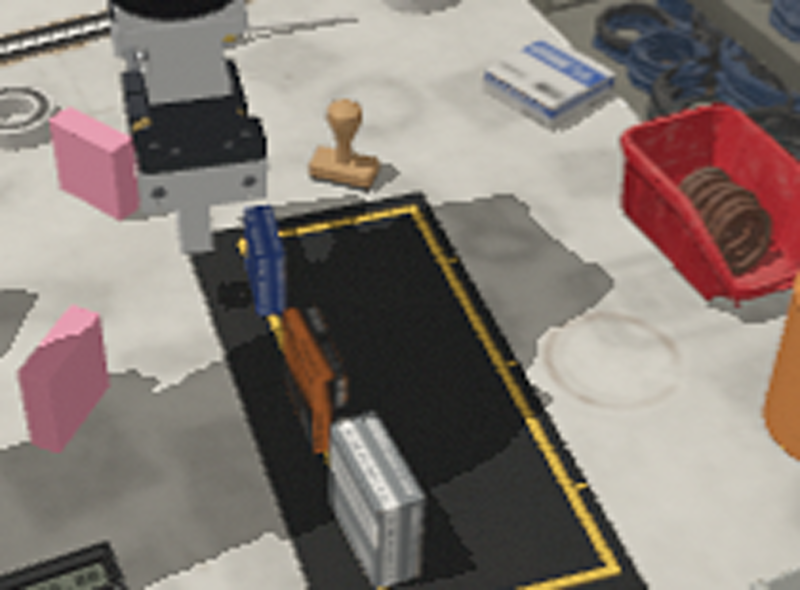

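The shut fingertips (197,235) are behind the blue carton (265,265), near its top. I'll push slowly.

Request:
carry_out(
  rot=[
    [0,0,0],
    [0,0,0],
    [0,0,0],
    [0,0,0],
    [0,0,0],
    [0,0,0],
    [0,0,0],
    [0,0,0],
    [0,0,0],
    [0,0,0],
    [0,0,0],
    [0,0,0],
  ],
  travel=[
    [-0.1,0,0],
    [-0.2,0,0],
    [-0.27,0,0],
    [-0.32,0,0],
    [-0.36,0,0],
    [-0.4,0,0],
    [-0.44,0,0],
    [-0.48,0,0],
    [-0.53,0,0],
    [-0.58,0,0],
    [-0.63,0,0],
    [-0.68,0,0],
  ],
  hand=[-1,-1,-1,-1,-1,-1,-1,-1,-1,-1,-1,-1],
)

```text
time_s: 4.25
tool_pos: [0.5233, 0.1008, 0.0435]
eef_rot: [0.0, 0.104, 0.995, -0.0]
contact_force: [0.3, -0.1, 0.1]
opening: 0.003
gripper_force: 0.0
```

Request:
carry_out(
  rot=[
    [0,0,0],
    [0,0,0],
    [0,0,0],
    [0,0,0],
    [0,0,0],
  ],
  travel=[
    [-0.05,0,0],
    [-0.1,0,0],
    [-0.15,0,0],
    [-0.15,0,0],
    [-0.15,0,0],
  ],
  hand=[-1,-1,-1,-1,-1],
)

```text
time_s: 4.88
tool_pos: [0.5318, 0.099, 0.0434]
eef_rot: [-0.0, 0.104, 0.995, -0.0]
contact_force: [-0.4, 0.3, -0.4]
opening: 0.005
gripper_force: 0.0
```

```bash
python3 - <<'E'
from h import *
go([.47,-.008,.13],83)
c=cam('side');cv2.imwrite('pics/s2.png',cv2.resize(c['frame'][130:285,180:390,::-1],(800,590),interpolation=cv2.INTER_CUBIC))
E
```

```text
t 4.875 tcp [0.5318 0.099  0.0434] F [-0.39  0.35 -0.44] travel [ 0.637 -1.958 -1.442] rot [-0.001 -0.001 -0.995]
```

View pics/s2.png

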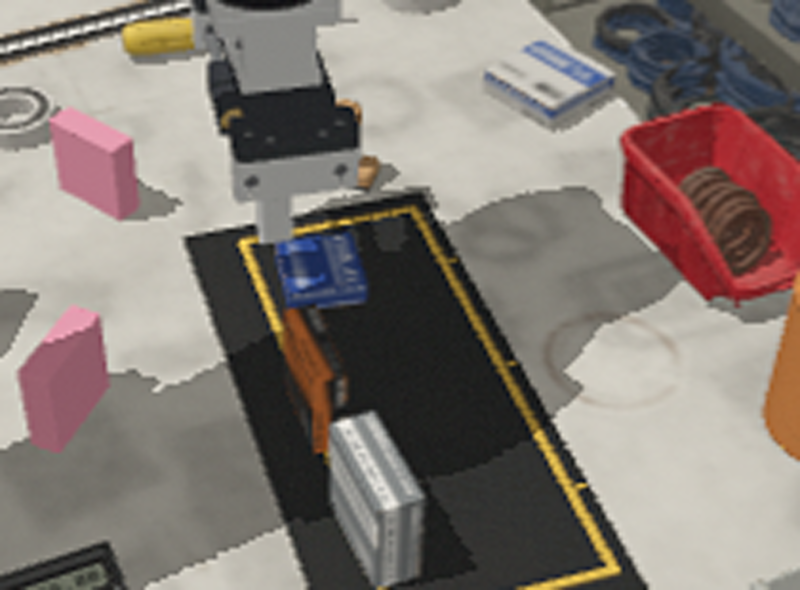

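Blue lies flat inside the outline (320,270). Next I'll retreat, rise and line up behind orange.

Request:
carry_out(
  rot=[
    [0,0,0],
    [0,0,0],
    [0,0,-0.3],
    [0,0,-0.6],
    [0,0,-0.9],
    [0,0,-1],
    [0,0,-1],
    [0,0,-1],
  ],
  travel=[
    [0.2,0,-0.4],
    [0.5,0,-0.9],
    [0.64,-0.4,-1.4],
    [0.64,-0.9,-1.44],
    [0.64,-1.4,-1.44],
    [0.64,-1.8,-1.44],
    [0.64,-1.96,-1.44],
    [0.64,-1.96,-1.44],
  ],
  hand=[-1,-1,-1,-1,-1,-1,-1,-1],
)

```text
time_s: 5.92
tool_pos: [0.47, -0.008, 0.1299]
eef_rot: [0.0, 0.061, 0.998, 0.0]
contact_force: [0.2, 0.4, -0.4]
opening: 0.004
gripper_force: 0.0
```

```bash
python3 - <<'E'
from h import *
c=cam('scene');hsv=cv2.cvtColor(c['frame'],cv2.COLOR_RGB2HSV)
ys,xs=np.mgrid[0:384,0:512];P=bydepth(c,np.c_[xs.ravel(),ys.ravel()]).reshape(384,512,3)
for n,m in(('blue',(hsv[...,0]>105)&(hsv[...,0]<125)&(hsv[...,1]>100)),('orange',(hsv[...,0]>5)&(hsv[...,0]<18)&(hsv[...,1]>150))):
    Q=P[m&(P[...,0]>.45)&(P[...,0]<.65)&(abs(P[...,1])<.16)&(P[...,2]>.015)&(P[...,2]<.08)];print(n,len(Q),Q.min(0),Q.max(0),np.median(Q,0),cv2.minAreaRect(Q[:,:2].astype(np.float32)))
go([.47,-.0075,.053],83)
E
```

```text
blue 129 [0.53003412 0.07112014 0.01511587] [0.5700543  0.11899896 0.02511072] [0.55103579 0.09901085 0.01956582] ((0.5505359768867493, 0.09383027255535126), (0.04971672594547272, 0.0339641310274601), 80.31106567382812)
orange 246 [ 0.49572575 -0.04245376  0.01804752] [0.51443589 0.01680265 0.06581935] [ 0.50230065 -0.01699908  0.05399807] ((0.5065485835075378, -0.013032037764787674), (0.05948931351304054, 0.017129644751548767), 85.34657287597656)
t 5.975 tcp [ 0.4701 -0.0074  0.1299] F [-0.16  0.02  0.2 ] travel [ 1.000e-03 -1.000e-03  1.282e+00] rot [0.001 0.001 0.007]
```

Request:
carry_out(
  rot=[
    [0,0,0],
    [0,0,0],
    [0,0,0],
    [0,0,0],
    [0,0,0],
    [0,0,0],
    [0,0,0],
    [0,0,0],
    [0,0,0],
    [0,0,0],
    [0,0,0],
    [0,0,0],
  ],
  travel=[
    [0,0,0.4],
    [0,0,0.8],
    [0,0,1.1],
    [0,0,1.28],
    [0,0,1.28],
    [-0.08,0,1.28],
    [-0.16,0,1.28],
    [-0.2,0,1.28],
    [-0.24,0,1.28],
    [-0.28,0,1.28],
    [-0.32,0,1.28],
    [-0.36,0,1.28],
  ],
  hand=[-1,-1,-1,-1,-1,-1,-1,-1,-1,-1,-1,-1],
)

```text
time_s: 7.48
tool_pos: [0.4915, -0.0107, 0.0531]
eef_rot: [-0.0, 0.061, 0.998, -0.0]
contact_force: [-0.6, 0.4, -0.3]
opening: 0.006
gripper_force: 0.2
```

Request:
carry_out(
  rot=[
    [0,0,0],
    [0,0,0],
    [0,0,0],
    [0,0,0],
    [0,0,0],
    [0,0,0],
    [0,0,0],
    [0,0,0],
    [0,0,0],
    [0,0,0],
    [0,0,0],
  ],
  travel=[
    [-0.04,0,0],
    [-0.08,0,0],
    [-0.13,0,0],
    [-0.18,0,0],
    [-0.23,0,0],
    [-0.28,0,0],
    [-0.33,0,0],
    [-0.38,0,0],
    [-0.43,0,0],
    [-0.43,0,0],
    [-0.43,0,0],
  ],
  hand=[-1,-1,-1,-1,-1,-1,-1,-1,-1,-1,-1],
)

```text
time_s: 8.85
tool_pos: [0.5168, -0.0139, 0.053]
eef_rot: [-0.0, 0.061, 0.998, -0.0]
contact_force: [-0.4, 0.1, -0.1]
opening: 0.006
gripper_force: 0.0
```

Request:
carry_out(
  rot=[
    [0,0,0],
    [0,0,0],
    [0,0,0],
    [0,0,0],
    [0,0,0],
    [0,0,0],
    [0,0,0],
    [0,0,0],
  ],
  travel=[
    [0.1,0,-0.2],
    [0.4,0,-0.6],
    [0.8,0,-1.0],
    [1.2,0,-1.5],
    [1.6,0,-2.0],
    [1.9,0,-2.4],
    [2.0,0,-2.5],
    [2.0,0,-2.5],
  ],
  hand=[-1,-1,-1,-1,-1,-1,-1,-1],
)

```text
time_s: 9.85
tool_pos: [0.3979, 0.0008, 0.2033]
eef_rot: [0.001, 0.061, 0.998, 0.0]
contact_force: [0.5, -0.1, -1.3]
opening: 0.003
gripper_force: 0.0
```

```bash
python3 - <<'E'
from h import *
c=cam('side');cv2.imwrite('pics/s3.png',cv2.resize(c['frame'][130:285,180:390,::-1],(800,590),interpolation=cv2.INTER_CUBIC))
ys,xs=np.mgrid[0:384,0:512]
for n in('side','scene'):
    c=cam(n);P=bydepth(c,np.c_[xs.ravel(),ys.ravel()]).reshape(384,512,3)
    m=(P[...,0]>.47)&(P[...,0]<.65)&(abs(P[...,1])<.25)&(P[...,2]>.0125)&(P[...,2]<.08)
    k,l,st,ce=cv2.connectedComponentsWithStats(m.astype(np.uint8))
    for i in range(1,k):
        if st[i,4]<40: continue
        Q=P[l==i];r=cv2.minAreaRect(Q[:,:2].astype(np.float32));b=cv2.boxPoints(r)-[.5556,-.011]
        print(n,ce[i].round(),'z',np.percentile(Q[:,2],[50,95]).round(3),'rect',np.round(r[0],3),np.round(r[1],3),'mat x,y',(b@np.array([[.9934,.1148],[-.1148,.9934]])).round(3).tolist())
E
```

```text
side [270. 167.] z [0.028 0.061] rect [0.619 0.189] [0.023 0.045] mat x,y [[0.015, 0.208], [0.052, 0.183], [0.065, 0.203], [0.028, 0.228]]
side [213. 172.] z [0.042 0.06 ] rect [0.474 0.219] [0.008 0.019] mat x,y [[-0.113, 0.228], [-0.11, 0.21], [-0.102, 0.211], [-0.105, 0.229]]
side [263. 200.] z [0.019 0.021] rect [0.559 0.093] [0.054 0.05 ] mat x,y [[-0.036, 0.079], [0.014, 0.074], [0.019, 0.128], [-0.031, 0.133]]
side [279. 246.] z [0.024 0.066] rect [ 0.534 -0.064] [0.175 0.072] mat x,y [[-0.071, -0.132], [-0.001, -0.148], [0.04, 0.021], [-0.031, 0.038]]
scene [239. 198.] z [0.02  0.023] rect [0.545 0.092] [0.047 0.015] mat x,y [[-0.043, 0.088], [-0.031, 0.078], [-0.001, 0.114], [-0.013, 0.123]]
scene [272. 215.] z [0.022 0.025] rect [ 0.551 -0.017] [0.062 0.062] mat x,y [[-0.034, -0.038], [0.028, -0.037], [0.027, 0.024], [-0.035, 0.024]]
scene [292. 239.] z [0.058 0.067] rect [ 0.502 -0.109] [0.067 0.028] mat x,y [[-0.053, -0.138], [-0.025, -0.135], [-0.031, -0.068], [-0.059, -0.071]]
```

View pics/s3.png

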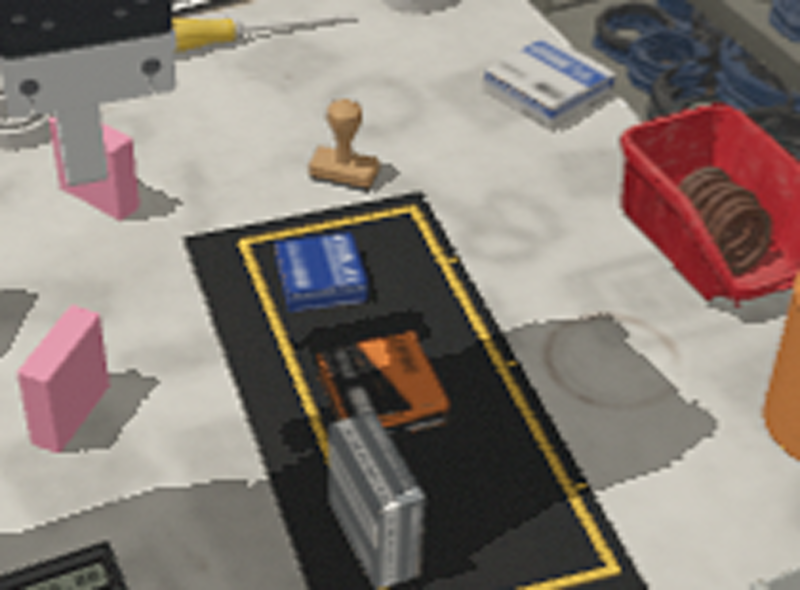

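Blue (320,270) and orange (385,380) both lie flat inside the outline: blue spans mat x -0.036 to 0.019, orange -0.035 to 0.028. The grey carton and the stamp haven't moved, and the arm is clear.

```bash
python3 -c "
from station import bot
print(bot.sign_off())"
```

```text
the job is handed in; nothing more can be done
None
```

The orange and dark-blue cartons were toppled flat, top up, inside the yellow outline, the grey carton, stamp and bearing were left alone, and the job was handed in at about 10 s; the hand-in gave no verdict.

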